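Clamp the handpiece stand to its slotted rail with the T-bolt

TASK

Take the T-bolt from its grey parking block, lower its long head into the open stretch of the rail's slot and slide it along until the stem stops at the closed end of the notch in the stand's white foot. Turn it clockwise a quarter turn so the head lies square across under the slot's lips, then keep turning the knob nut clockwise until the springy foot is firmly clamped but not pressed hard down onto the rail, and let go. Leave the cartons and the cup where they are.

Things in the scene. Friction and masses are not known exactly. Their poses are not given: they have to be found in the camera images.
- dock: Fixed grey metal rail 215 mm long, 56 wide, 18 high, carrying a white handpiece stand. Origin on the table under the bolt's seat; x along the slot from its open stretch (rail end x = -85 mm) to the stand's cradle (x 77 to 125 mm, 66 high); z up. Slot mouth 17 mm wide between lips at z 13 to 18 mm; channel below 40 mm wide, z 4 to 13 mm.
- seat (a point): Fixed point where the bolt's axis stands when home: slot centre line, 26 mm above the table (level with the free foot's top); axes as dock. Inside the channel here, lugs stop the head about 0 to 0.2 rad past a clockwise quarter turn (seen from above); anticlockwise it jams early.
- entry (a point): Point on the slot's centre line at the top of the lips, 18 mm above the table, 45 mm before the seat; axes as the dock (x along the slot towards the seat). Here the slot is open for the head to go straight down.
- bolt: Loose steel T-bolt, about 0.2 kg, upright in the parking block. Origin in the middle of the head's underside, x along the head, z up the stem. Head 34 x 15 mm, 7 high, lower edges relieved 1.5 mm; symmetrical, either end may lead. Stem 11 mm thick, top 61 mm above the origin.
- stem (a point): Point on the bolt's axis 22 mm above the head's underside.
- nut: Steel flange nut on the bolt, under its black knob: flange 29 mm across, 4 thick, hub to 8 mm. Origin on the axis at the flange's underside, at first 22.3 to 25.1 mm above the head's underside. Turned clockwise from above it goes down the bolt 4 mm/rad. Thread drag 0.1 N m turns the bolt with it until the head is stopped; tightening the foot adds about 0.12 N m per 10 N of clamping.
- block: Fixed grey parking block 64 x 44 mm, 12 high; origin under its centre, x along its length. Pocket 38 x 19 mm, floor 4 mm above the table, holds the bolt's head, which lies along the block's x.
- carton_a: loose white carton 140 x 75 x 22 mm lying flat; leave it alone
- carton_b: loose white carton 75 x 140 x 22 mm lying flat; leave it alone
- cup: loose clear plastic cup, 68 mm across, 85 mm high; leave it alone
- notch (a point): Fixed point on the slot's centre line in the mouth of the notch, 20 mm before the seat, 26 mm above the table: top of the stand's springy white foot, a plate 4 mm thick, 52 wide, covering the rail from here (lead-in corners 6 mm earlier). Notch 14 mm wide, closed 6 mm past the seat. The foot gives downward 4 mm, 10 N per mm, then lies hard on the rail: firmly clamped is 1 to 3 mm down.
- knob: Black rubber square knob of the nut, 24 x 24 mm, 26 high, to be gripped and turned. Origin on the axis at its underside, 8 mm above the nut's origin; x and y square to its sides. At first its x lies within 0.45 rad of the head's. It sits on the nut by an elastic hub that winds up 0.67 rad per N m.

How it is judged:
On the way, in this order (a step that is already met when the one before it is completed fails the run):
1. the head is down in the slot, lying along it, and the stem has been slid to the closed end of the notch (horizontal distance between stem and seat below 0.004 m and z of bolt in the frame of dock below 0.0065 m and angle between the x axis of bolt and the x axis of dock, either way round below 0.35 rad), for 0.1 s.
2. the head is turned square across the slot under the lips (horizontal distance between stem and seat below 0.005 m and z of bolt in the frame of dock below 0.0075 m and angle between the x axis of bolt and the y axis of dock, either way round below 0.3 rad), for 0.1 s.
At the end, for the whole second after the job is handed in: The bolt stands upright (within 0.1 rad) at rest within 5 mm of the seat, its head in the channel and square across the slot (within 0.3 rad), the nut pressing on the stand's foot with more than 7 N by itself, the robot clear (horizontal distance between stem and seat below 0.005 m and z of bolt in the frame of dock between 0.003 and 0.009 m and angle between the x axis of bolt and the y axis of dock, either way round below 0.3 rad and angle between bolt's own z axis and vertical below 0.1 rad and contact force between nut and dock above 7 N and linear speed of bolt below 0.02 m/s); the robot touches nothing.
It fails at once if the nut is overtightened: it presses on the foot with more than 45 N (contact force between nut and dock above 45 N).
It fails at once if a bystander is shifted more than 15 mm (distance of any of carton_a, carton_b, cup from where it was at the start of the episode above 0.015 m).
It also fails if it takes over 61 s, if anything falls off the work surface, if the arm or the gripper's body presses on something with over 40 N, if the wrist force passes 120 N, or if a joint passes its speed limit or range.

ROBOT

A 6-joint arm with a two-finger parallel gripper is mounted at the origin on the work surface. World frame = base frame: x ahead of the robot, y to its left, z up, the work surface at z = 0. Lengths are in m, angles in rad, forces in N, time in s.
With the tool pointing down it reaches from about 0.15 to 0.775 m from the base axis. Payload 6.1 kg.
Tool frame: the origin (TCP) lies at the very end of the fingers, on their centre line; the grasp point (between the pads) lies 19 mm behind it; z points along the fingers, y is the line along which they close (so a half turn about z gives the same grasp; the last joint's range is limited). The gripper opens to 85 mm and grips with 20 to 120 N. Pads are 22 mm wide; open, the fingers measure 114 mm over their backs; the gripper's body (76 mm by 85 mm) begins 54 mm behind the grasp point. The pads swing forward as they close: fully open they stand 13 mm farther back than shut.
Start: joints at [1.21, 0.126, -0.04, 1.405, 0, 1.571], TCP at [0.185, 0.491, 0.231] pointing down, gripper open.
Joint ranges: [-2.72, 2.72], [-0.95, 1.95], [-1.27, 1.35], [-1.78, 2.02], [-1.46, 1.47], [-3.14, 3.14]. Speed limits (rad/s): [2.39, 2.39, 3.01, 3.14, 3.14, 3.14].

INTERFACE

Orientations are given as a unit quaternion [w, x, y, z].
In Python, from station import manip, eyes gives the robot as it stands.
- The arm moves only by the tool carry_out, never from a script. Its argument "increments" is a list of rows, each an object of numbers: "wx", "wy", "wz": the turn, a rotation vector about the tool's x, y, z in degrees; "tx", "ty", "tz": the shift along the tool's x, y, z in mm; "jaw": the closure, from -1 (fully open) to 1 (shut), so that 0 is half open. In form: [{"wx": .., "wy": .., "wz": .., "tx": .., "ty": .., "tz": .., "jaw": ..}, ...]. A call has 1 to 10 rows; each row is the pose to reach, as a shift and turn from the pose commanded when the call began, along the tool's axes at that moment; what a row does not reach only later rows make up. A row lasts 1/12 s, in which the tool goes at most 41.7 mm and 7.16 degrees, less where a joint would pass 70% of its speed; a pose out of reach is approached as far as the arm can. A call with a gripper value outside its range is refused whole. The fingers move at their own pace and stop on an object; the grip force is fixed at half the most. Time passes only in rows, so rows that repeat a pose let the fingers close. It gives the time, the measured TCP pose, the force, the opening and the grip force at its end, in the units of the state.
- manip.state(): the state, without advancing time (a new reading comes with each control period).
- eyes.grab_frame(name): name is "scene" or "top" or "wrist"; returns a dict with "color" (384x512x3 uint8, blue, green, red), "intrinsics" (3x3 intrinsics, pixels), "view" (4x4, takes a point from world to camera coordinates); the wrist camera has in their place "mount" (4x4, takes a point from camera to tool coordinates, whose origin is the TCP and whose axes are the flange's). Camera axes: x right, y up, looking along -z (the intrinsics and any distortion apply to the point x, -y, -z); pixel columns grow to the right and rows downward; lengths in m; the calibration is good to about 2 mm. A picture is of the moment at which its call begins: read the wrist's pose just before it. There is no depth.
- manip.finish_job(): hands the job in; it is judged then, once.
The state is a dict: "clock": time; "joint_positions": joint angles; "dq": joint speeds; "joint_torque": joint torques, N m; "tool_pos": TCP position; "eef_rot": TCP orientation; "ft_force": force on the tool from outside, world axes, zero at the start; "moment": the same for the moment, N m; "finger_gap": finger opening in m; "grip_force": force on a finger pad.
Only numpy, scipy, OpenCV 4.12 (cv2) and the standard library are available. Lean on these libraries where they do the work, as an engineer would, in place of code of your own. Each camera call takes 0.05 s, during which the arm holds its last target. There are 200 camera calls.

## Working session

There is one attempt and no reset: what is moved stays moved. The work goes in short steps, Python scripts to look and compute and a tool call to move; the robot and the scene stay as the last step left them, time stands still between calls to the robot, and variables do not carry over. Pictures are saved under pics/ and viewed, at most 13 in all, crops included, and the job is handed in when it is done.

Besides the shell and the picture viewer there is one more tool, called after "Emit:" as name(argument=value, ...), one argument or row to a line, values as JSON. carry_out: Moves the arm, as the interface text tells. Its arguments: {"type":"object","properties":{"increments":{"type":"array"}},"required":["increments"]}

```bash
mkdir -p pics; ls; python3 - <<'E'
from station import manip, eyes
import cv2, numpy as np
s=manip.state(); print(s)
for n in("scene","top"):
    f=eyes.grab_frame(n); cv2.imwrite(f"pics/{n}0.png",f["color"]); np.savez(f"{n}0.npz",**f); print(n,f["intrinsics"],f["view"],[k for k in f])
f=eyes.grab_frame("wrist"); np.savez("wrist0.npz",**f); cv2.imwrite("pics/wrist0.png",f["color"]); print(f["mount"],f["intrinsics"])
E
```

```text
pics
{'clock': 0.0, 'joint_positions': array([ 1.21002219e+00,  1.26378554e-01, -4.06580534e-02,  1.40545118e+00,
        6.07208216e-07,  1.57078879e+00]), 'dq': array([ 0.00086388, -0.0003916 , -0.00020739, -0.0010834 , -0.00151382,
        0.00169653]), 'joint_torque': array([ 8.79244999e-04, -4.35918546e+01,  3.52923775e+01,  1.73599221e-02,
        1.23298832e-04, -7.69068222e-07]), 'tool_pos': array([0.18516422, 0.49077875, 0.23050636]), 'eef_rot': array([-1.52034373e-04,  1.79406603e-01,  9.83774647e-01, -8.31951432e-04]), 'ft_force': array([ 0.28757824, -0.86351711,  0.84212412]), 'moment': array([ 0.02359993, -0.00555923, -0.00056263]), 'grip_force': 0.0, 'finger_gap': 0.08503603603807844}
scene [[423.2168324    0.         251.83984679]
 [  0.         423.2168324  188.37647304]
 [  0.           0.           1.        ]] [[-0.58624847  0.80989829  0.01942902  0.24711395]
 [-0.54917111 -0.41492265  0.72543111  0.2127436 ]
 [ 0.59558696  0.41461302  0.68802051 -1.3987734 ]
 [ 0.          0.          0.          1.        ]] ['color', 'intrinsics', 'view']
top [[481.80659564   0.         252.63236651]
 [  0.         481.80659564 184.32870985]
 [  0.           0.           1.        ]] [[ 1.85329402e-02 -9.99824273e-01  2.82018665e-03 -1.62869155e-02]
 [ 9.96383101e-01  1.87029631e-02  8.28909865e-02 -4.45344835e-01]
 [-8.29291662e-02  1.27377262e-03  9.96554630e-01 -1.49358933e+00]
 [ 0.00000000e+00  0.00000000e+00  0.00000000e+00  1.00000000e+00]] ['color', 'intrinsics', 'view']
[[-8.02917049e-05  9.53561506e-01  3.01198354e-01  7.66567276e-02]
 [ 9.99999991e-01  1.07699647e-04 -7.43912860e-05  8.71728110e-04]
 [-1.03375623e-04  3.01198346e-01 -9.53561506e-01 -1.42806007e-01]
 [ 0.00000000e+00  0.00000000e+00  0.00000000e+00  1.00000000e+00]] [[304.34419668   0.         257.06700688]
 [  0.         304.34419668 185.09846445]
 [  0.           0.           1.        ]]
```

View pics/top0.png

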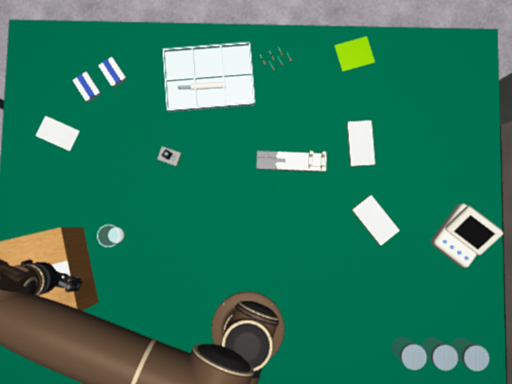

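View pics/scene0.png

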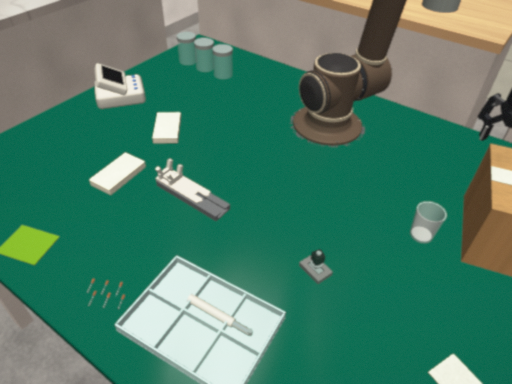

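Top: parking block and knob at (169,156), rail from (257,160) at its open end to (327,161) at the cradle; cup at (110,236), cartons right of the rail. Scene confirms this (knob at 318,257).

```bash
cat > h.py <<'E'
import numpy as np, cv2
from scipy.spatial.transform import Rotation as R
def quat(q): return R.from_quat([q[1],q[2],q[3],q[0]])
def cam(f,s=None):
    """returns K, Rcw (cam->world), centre"""
    if "view" in f: M=np.linalg.inv(f["view"])
    else:
        T=np.eye(4); T[:3,:3]=quat(s["eef_rot"]).as_matrix(); T[:3,3]=s["tool_pos"]; M=T@f["mount"]
    return f["intrinsics"],M[:3,:3],M[:3,3]
def ray(c,uv):
    K,Rw,o=c; d=np.array([(uv[0]-K[0,2])/K[0,0],-(uv[1]-K[1,2])/K[1,1],-1]); return o,Rw@d
def plane(c,uv,z):
    o,d=ray(c,uv); return (o+d*(z-o[2])/d[2])
def proj(c,p):
    K,Rw,o=c; q=Rw.T@(np.asarray(p)-o); return np.array([K[0,2]-K[0,0]*q[0]/q[2], K[1,2]+K[1,1]*q[1]/q[2]])
def look(name,out=None):
    from station import manip,eyes
    s=manip.state(); f=eyes.grab_frame(name)
    if out: cv2.imwrite(f"pics/{out}.png",f["color"]); np.savez(f"{out}.npz",**f,tool_pos=s["tool_pos"],eef_rot=s["eef_rot"])
    return f,s,cam(f,s)
def toolshift(s,p):
    """mm shift in tool axes taking TCP to world p"""
    return quat(s["eef_rot"]).inv().apply(np.asarray(p)-s["tool_pos"])*1000
E
python3 - <<'E'
from h import *
from station import manip
f=dict(np.load("top0.npz")); c=cam(f)
for n,uv,z in(("block",(169,156.5),.012),("railopen",(257,160),.018),("cradle",(327,161),.04),("cup",(110,236),0),("ca",(361,143),.02)): print(n,plane(c,uv,z).round(3))
f=dict(np.load("scene0.npz")); c=cam(f)
for n,uv,z in(("knob",(318,257),.05),("railopen",(220,212),.018)): print(n,plane(c,uv,z).round(3))
s=manip.state(); print(R.as_matrix(quat(s["eef_rot"])).round(3))
f=dict(np.load("wrist0.npz")); c=cam(f,s); 
# view target for block: put optical axis at it
o,d=ray(c,(257,185)); print(o-s["tool_pos"],d, plane(c,(257,185),.03)-s["tool_pos"])
E
```

```text
block [0.53  0.258 0.012]
railopen [ 0.523 -0.02   0.018]
cradle [ 0.521 -0.238  0.04 ]
cup [0.276 0.438 0.   ]
ca [ 0.583 -0.348  0.02 ]
knob [0.533 0.261 0.05 ]
railopen [ 0.535 -0.019  0.018]
[[-0.936  0.353 -0.   ]
 [ 0.353  0.936 -0.001]
 [ 0.    -0.001 -1.   ]]
[-0.07134962  0.02804429  0.14280518] [ 0.2810417  -0.10746772 -0.95365948] [ 0.02988469 -0.01066677 -0.20071345]
```

View pics/wrist0.png

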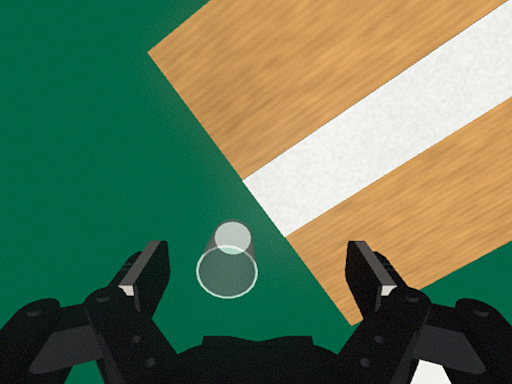

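Emit:
carry_out(
  increments=[
    {"tx":-404,"ty":-94,"tz":60,"wz":-72,"jaw":-1},
    {"tx":-404,"ty":-94,"tz":60,"wz":-72,"jaw":-1},
    {"tx":-404,"ty":-94,"tz":60,"wz":-72,"jaw":-1},
    {"tx":-404,"ty":-94,"tz":60,"wz":-72,"jaw":-1},
    {"tx":-404,"ty":-94,"tz":60,"wz":-72,"jaw":-1},
    {"tx":-404,"ty":-94,"tz":60,"wz":-72,"jaw":-1},
    {"tx":-404,"ty":-94,"tz":60,"wz":-72,"jaw":-1},
    {"tx":-404,"ty":-94,"tz":60,"wz":-72,"jaw":-1},
    {"tx":-404,"ty":-94,"tz":60,"wz":-72,"jaw":-1},
    {"tx":-404,"ty":-94,"tz":60,"wz":-72,"jaw":-1},
  ],
)

```text
schema error: expected keys wx, wy, wz, tx, ty, tz, jaw
```

Emit:
carry_out(
  increments=[
    {"wx":0,"wy":0,"tx":-404,"ty":-94,"tz":60,"wz":-72,"jaw":-1},
    {"wx":0,"wy":0,"tx":-404,"ty":-94,"tz":60,"wz":-72,"jaw":-1},
    {"wx":0,"wy":0,"tx":-404,"ty":-94,"tz":60,"wz":-72,"jaw":-1},
    {"wx":0,"wy":0,"tx":-404,"ty":-94,"tz":60,"wz":-72,"jaw":-1},
    {"wx":0,"wy":0,"tx":-404,"ty":-94,"tz":60,"wz":-72,"jaw":-1},
    {"wx":0,"wy":0,"tx":-404,"ty":-94,"tz":60,"wz":-72,"jaw":-1},
    {"wx":0,"wy":0,"tx":-404,"ty":-94,"tz":60,"wz":-72,"jaw":-1},
    {"wx":0,"wy":0,"tx":-404,"ty":-94,"tz":60,"wz":-72,"jaw":-1},
    {"wx":0,"wy":0,"tx":-404,"ty":-94,"tz":60,"wz":-72,"jaw":-1},
    {"wx":0,"wy":0,"tx":-404,"ty":-94,"tz":60,"wz":-72,"jaw":-1},
  ],
)

```text
clock: 0.98
tool_pos: [0.499, 0.2812, 0.1765]
eef_rot: [-0.0, -0.382, 0.924, 0.0]
ft_force: [0.1, 1.3, -0.5]
finger_gap: 0.0853
grip_force: 0.0
```

Emit:
carry_out(
  increments=[
    {"wx":0,"wy":0,"tx":0,"ty":0,"tz":35,"wz":-40,"jaw":-1},
    {"wx":0,"wy":0,"tx":0,"ty":0,"tz":35,"wz":-40,"jaw":-1},
    {"wx":0,"wy":0,"tx":0,"ty":0,"tz":35,"wz":-40,"jaw":-1},
    {"wx":0,"wy":0,"tx":0,"ty":0,"tz":35,"wz":-40,"jaw":-1},
    {"wx":0,"wy":0,"tx":0,"ty":0,"tz":35,"wz":-40,"jaw":-1},
    {"wx":0,"wy":0,"tx":0,"ty":0,"tz":35,"wz":-40,"jaw":-1},
    {"wx":0,"wy":0,"tx":0,"ty":0,"tz":35,"wz":-40,"jaw":-1},
    {"wx":0,"wy":0,"tx":0,"ty":0,"tz":35,"wz":-40,"jaw":-1},
  ],
)

```text
clock: 1.65
tool_pos: [0.4977, 0.2826, 0.1417]
eef_rot: [-0.0, -0.672, 0.74, 0.0]
ft_force: [0.0, -0.6, -1.1]
finger_gap: 0.0858
grip_force: 0.0
```

```bash
python3 - <<'E'
from h import *
f,s,c=look("wrist","w1"); print(s["clock"],s["tool_pos"],s["joint_positions"],s["ft_force"],s["moment"])
E
```

```text
1.65 [0.49767419 0.2825558  0.141677  ] [ 5.16361634e-01  2.28825390e-01 -1.11801080e-01  1.23073019e+00
  1.73459642e-05 -9.57669903e-01] [ 0.00654804 -0.57684063 -1.09027031] [-0.05442537  0.0388023   0.00675587]
```

View pics/w1.png

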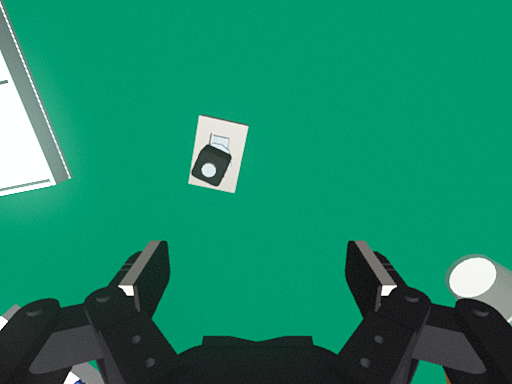

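Block seen at (218,154), its long axis running near-vertical; black knob at (212,165) with the stem top at (209,170).

```bash
cat >> h.py <<'E'
def rect(mask,roi,c,z):
    """largest contour in roi -> minAreaRect centre, side directions (deg, world), sizes, on plane z"""
    m=np.zeros_like(mask); a,b,w,h=roi; m[b:h,a:w]=mask[b:h,a:w]
    cs,_=cv2.findContours(m,cv2.RETR_EXTERNAL,cv2.CHAIN_APPROX_NONE); k=max(cs,key=cv2.contourArea)
    P=np.array([plane(c,u,z)[:2] for u in k[:,0].astype(float)])*1000
    (cx,cy),(w,h),_=r=cv2.minAreaRect(P.astype(np.float32)); B=cv2.boxPoints(r)
    e=sorted([B[1]-B[0],B[2]-B[1]],key=np.linalg.norm)[1]
    return (round(cx,1),round(cy,1)),round(float(np.degrees(np.arctan2(e[1],e[0])))%180,1),sorted((round(w,1),round(h,1)))
E
python3 - <<'E'
from h import *
f=np.load("w1.npz"); c=cam(f,f); im=f["color"].astype(int)
hsv=cv2.cvtColor(f["color"],cv2.COLOR_BGR2HSV)
blk=((hsv[...,1]<90)|(hsv[...,2]<80)).astype(np.uint8)
roi=(180,105,260,205)
print("block",rect(blk,roi,c,.012))
dark=(im.max(2)<75).astype(np.uint8)
for z in(.035,.048,.061): print("knob z",z,rect(dark,roi,c,z))
b=((im.min(2)>120)&(hsv[...,1]<60)).astype(np.uint8)
n,l,st,ce=cv2.connectedComponentsWithStats(b[105:205,180:260]); print(st,ce+[180,105])
print(im[170,209],im[160,200],im[150,205])
print("stem",plane(c,(209,170),.065))
cv2.imwrite("pics/w1c.png",cv2.resize(f["color"][105:205,180:260],None,fx=6,fy=6,interpolation=cv2.INTER_NEAREST))
E
```

```text
block ((532.6, 260.0), 72.0, [44.7, 65.2])
knob z 0.035 ((535.4, 263.4), 58.1, [25.4, 30.3])
knob z 0.048 ((533.1, 260.5), 58.1, [24.1, 28.7])
knob z 0.061 ((530.8, 257.5), 58.1, [22.8, 27.2])
[[   0    0   80  100 5514]
 [   8   10   60   78 2320]
 [  21   58   15   14  166]] [[219.54570185 156.64163946]
 [220.19439655 148.32758621]
 [208.27710843 169.62650602]]
[237 232 217] [63 71 53] [56 62 52]
stem [0.53209922 0.26031036 0.065     ]
```

View pics/w1c.png

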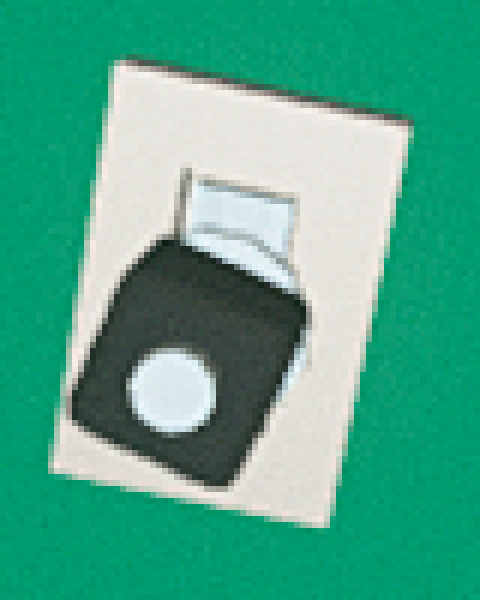

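Knob's sides run at about 57° and 147°, block and head at 72°; stem and block centre agree at (532, 260) mm.

Emit:
carry_out(
  increments=[
    {"wx":0,"wy":0,"wz":27.5,"tx":19,"ty":-36.7,"tz":30,"jaw":-1},
    {"wx":0,"wy":0,"wz":27.5,"tx":19,"ty":-36.7,"tz":50,"jaw":-1},
    {"wx":0,"wy":0,"wz":27.5,"tx":19,"ty":-36.7,"tz":50,"jaw":-1},
    {"wx":0,"wy":0,"wz":27.5,"tx":19,"ty":-36.7,"tz":50,"jaw":-1},
    {"wx":0,"wy":0,"wz":27.5,"tx":19,"ty":-36.7,"tz":50,"jaw":-1},
    {"wx":0,"wy":0,"wz":27.5,"tx":19,"ty":-36.7,"tz":50,"jaw":-1},
    {"wx":0,"wy":0,"wz":27.5,"tx":19,"ty":-36.7,"tz":50,"jaw":-1},
  ],
)

```text
clock: 2.28
tool_pos: [0.5327, 0.2604, 0.0923]
eef_rot: [0.0, -0.479, 0.878, -0.0]
ft_force: [0.1, 0.8, -0.4]
finger_gap: 0.0855
grip_force: 0.0
```

```bash
python3 - <<'E'
from h import *
f,s,c=look("wrist","w2"); print(s["clock"],s["tool_pos"],s["joint_positions"].round(3))
im=f["color"]; p=proj(c,[.5325,.26,.065]); print(p)
u,v=p.astype(int); u=max(u,75); v=max(v,60); cr=im[v-60:v+75,u-75:u+75]
cv2.imwrite("pics/w2c.png",cv2.resize(cr,None,fx=4,fy=4)); print(u-75,v-60)
g=cv2.cvtColor(im,cv2.COLOR_BGR2HSV); b=((im.min(2)>150)&(g[...,1]<60)).astype(np.uint8)
n,l,st,ce=cv2.connectedComponentsWithStats(b); 
for a,e in zip(st,ce):
    if 60<a[4]<900: print(a,e,plane(c,e,.0651)-s["tool_pos"])
print("block",)
E
```

```text
2.2833 [0.53266    0.26043448 0.09230054] [ 0.455  0.286 -0.148  1.136 -0.    -0.544]
[257.38270862 219.51409785]
182 159
[  0 165 117 109 351] [ 59.28774929 220.33618234] [ 0.1013298  -0.06528599 -0.02720054]
[249 212  18  16 224] [257.44196429 219.66071429] [-0.0001618  -0.00037105 -0.02720054]
[  0 274  30  39 525] [ 11.63619048 293.53904762] [ 0.16496264 -0.04368637 -0.02720054]
[118 285  16  11 113] [127.25663717 289.27433628] [ 0.09868506 -0.00487331 -0.02720054]
[381 285  16  11 114] [386.84210526 289.25438596] [-0.04470408  0.08761097 -0.02720054]
block
```

View pics/w2c.png

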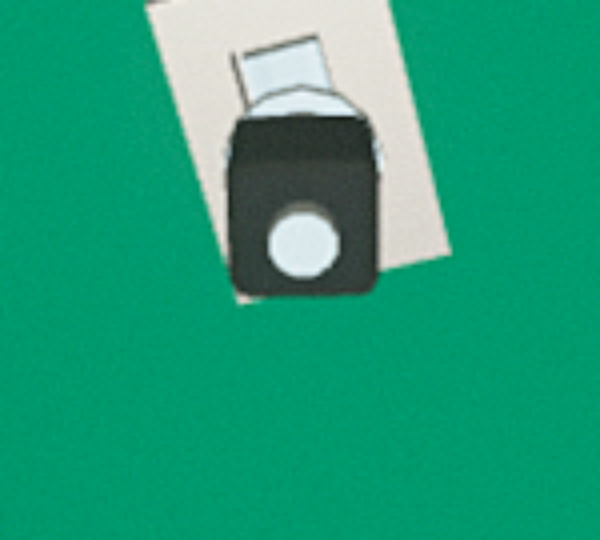

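Knob is square to the image, stem top at full-frame (257,220), within 0.4 mm of the TCP axis. Descend and grip.

Emit:
carry_out(
  increments=[
    {"wx":0,"wy":0,"wz":0,"tx":0,"ty":0,"tz":30,"jaw":-1},
    {"wx":0,"wy":0,"wz":0,"tx":0,"ty":0,"tz":57,"jaw":-1},
    {"wx":0,"wy":0,"wz":0,"tx":0,"ty":0,"tz":57,"jaw":-0.3},
    {"wx":0,"wy":0,"wz":0,"tx":0,"ty":0,"tz":57,"jaw":1},
    {"wx":0,"wy":0,"wz":0,"tx":0,"ty":0,"tz":57,"jaw":1},
    {"wx":0,"wy":0,"wz":0,"tx":0,"ty":0,"tz":57,"jaw":1},
    {"wx":0,"wy":0,"wz":0,"tx":0,"ty":0,"tz":57,"jaw":1},
    {"wx":0,"wy":0,"wz":0,"tx":0,"ty":0,"tz":57,"jaw":1},
    {"wx":0,"wy":0,"wz":0,"tx":0,"ty":0,"tz":57,"jaw":1},
    {"wx":0,"wy":0,"wz":0,"tx":0,"ty":0,"tz":57,"jaw":1},
  ],
)

```text
clock: 3.17
tool_pos: [0.5336, 0.2608, 0.0367]
eef_rot: [0.002, -0.478, 0.878, 0.0]
ft_force: [-0.1, -0.3, 6.7]
finger_gap: 0.0227
grip_force: 61.7
```

Emit:
carry_out(
  increments=[
    {"wx":0,"wy":0,"wz":0,"tx":0,"ty":0,"tz":-15,"jaw":1},
    {"wx":0,"wy":0,"wz":0,"tx":0,"ty":0,"tz":-45,"jaw":1},
    {"wx":0,"wy":0,"wz":-4,"tx":25,"ty":-16,"tz":-75,"jaw":1},
    {"wx":0,"wy":0,"wz":-8,"tx":55,"ty":-34,"tz":-95,"jaw":1},
    {"wx":0,"wy":0,"wz":-14,"tx":90,"ty":-56,"tz":-103,"jaw":1},
    {"wx":0,"wy":0,"wz":-18,"tx":125,"ty":-77,"tz":-103,"jaw":1},
    {"wx":0,"wy":0,"wz":-18,"tx":160,"ty":-99,"tz":-103,"jaw":1},
    {"wx":0,"wy":0,"wz":-18,"tx":195,"ty":-121,"tz":-103,"jaw":1},
    {"wx":0,"wy":0,"wz":-18,"tx":230,"ty":-142,"tz":-103,"jaw":1},
    {"wx":0,"wy":0,"wz":-18,"tx":260,"ty":-161,"tz":-103,"jaw":1},
  ],
)

```text
clock: 4.0
tool_pos: [0.5255, -0.0479, 0.138]
eef_rot: [-0.0, -0.609, 0.793, -0.0]
ft_force: [1.0, 0.1, -4.3]
finger_gap: 0.0228
grip_force: 60.7
```

Emit:
carry_out(
  increments=[
    {"wx":0,"wy":0,"wz":0,"tx":0,"ty":0,"tz":0,"jaw":1},
    {"wx":0,"wy":0,"wz":0,"tx":0,"ty":0,"tz":0,"jaw":1},
    {"wx":0,"wy":0,"wz":0,"tx":0,"ty":0,"tz":0,"jaw":1},
  ],
)

```text
clock: 4.25
tool_pos: [0.5262, -0.0455, 0.1378]
eef_rot: [-0.0, -0.609, 0.793, 0.0]
ft_force: [-0.0, 0.5, -3.0]
finger_gap: 0.0226
grip_force: 60.6
```

```bash
python3 - <<'E'
from h import *
f,s,c=look("wrist","w3"); print(s["clock"],s["tool_pos"],s["joint_positions"].round(3),s["eef_rot"],s["ft_force"],s["moment"],s["finger_gap"])
cv2.imwrite("pics/w3b.png",cv2.resize(f["color"],(800,600),interpolation=cv2.INTER_CUBIC))
E
```

```text
4.25 [ 0.52615746 -0.04553259  0.13780384] [-0.087  0.148 -0.219  1.204  0.    -1.396] [-5.10092639e-05 -6.09058320e-01  7.93125360e-01  3.50780837e-04] [-0.00842559  0.48246485 -2.99084769] [ 0.00147789 -0.03691998  0.0089766 ] 0.022592525712636317
```

View pics/w3b.png

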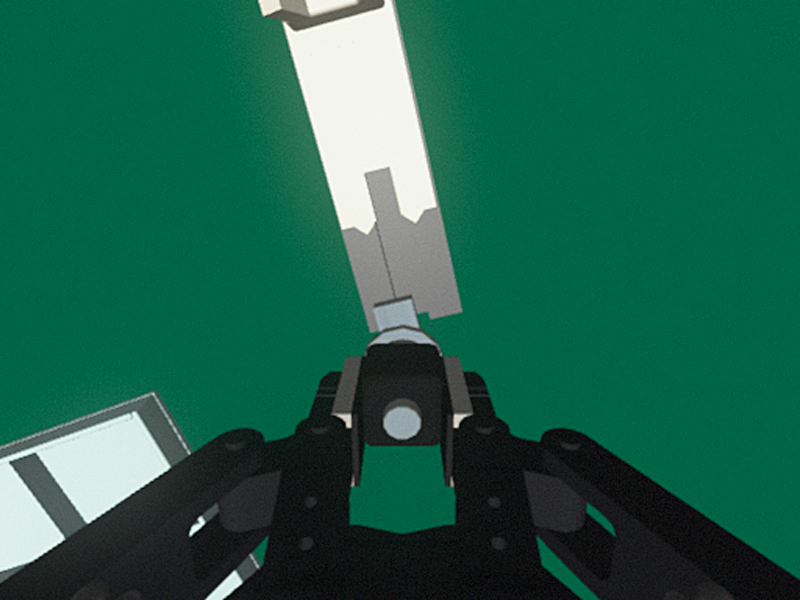

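Picture (800-wide scale): white foot from (285,25) to (435,210), notch closed end at about (377,170), notch mouth at (393,225), grey rail end at about (415,320), bolt head's leading end at (373–412, 302).

```bash
python3 - <<'E'
from h import *
f=np.load("w3.npz"); c=cam(f,f); im=f["color"]
print(im[80,215],im[125,243],im[165,235],im[165,265],im[199,250])
w=(im.min(2)>175).astype(np.uint8); w[:18]=0; w[160:]=0
cs,_=cv2.findContours(w,cv2.RETR_EXTERNAL,cv2.CHAIN_APPROX_NONE); k=max(cs,key=cv2.contourArea)
for q in cv2.approxPolyDP(k,1.6,True)[:,0]: print("foot",q,(plane(c,q+0.,.026)[:2]*1000).round(1))
# subpixel edges per row on the foot using green channel vs. threshold
g=im[...,2].astype(float)
def fit(rows,lo,hi,z,th,rise):
    P=[]
    for v in rows:
        l,h=lo(v),hi(v); r=g[v,l:h]; s=(r>th) if rise else (r<th)
        i=np.argmax(s)
        if i>0:
            u=l+i-1+(th-r[i-1])/(r[i]-r[i-1]); P.append(plane(c,(u,v),z)[:2]*1000)
    P=np.array(P); vx,vy,x0,y0=cv2.fitLine(P.astype(np.float32),cv2.DIST_HUBER,0,.01,.01).ravel()
    if vy>0: vx,vy=-vx,-vy
    return np.array([vx,vy]),np.array([x0,y0]),len(P)
L=fit(range(30,135),lambda v:int(182+(v-16)*.268-12),lambda v:int(182+(v-16)*.268+14),.026,130,True)
Rr=fit(range(30,125),lambda v:int(250+v*.215-14),lambda v:int(250+v*.215+16),.026,150,False)
NL=fit(range(114,135),lambda v:int(234+(v-110)*.2-8),lambda v:int(234+(v-110)*.2+8),.026,180,False)
NR=fit(range(112,130),lambda v:int(248+(v-107)*.22-8),lambda v:int(248+(v-107)*.22+10),.026,185,True)
for n,l in zip("L R NL NR".split(),(L,Rr,NL,NR)):
    d,p,m=l; print(n,np.degrees(np.arctan2(d[1],d[0])).round(2),"x at y=-100:",(p[0]+d[0]/d[1]*(-100-p[1])).round(2),"y=-60:",(p[0]+d[0]/d[1]*(-60-p[1])).round(2),m)
for uv in((368/1.5625,301/1.5625),(239,195),(263.5,190.5)): print(uv,(plane(c,uv,.112)[:2]*1000).round(1))
cv2.imwrite("pics/w3d.png",cv2.resize(im[100:240,200:320],None,fx=4.2,fy=4.2,interpolation=cv2.INTER_CUBIC))
E
```

```text
[236 245 243] [155 163 161] [135 140 138] [139 141 141] [172 168 150]
foot [182  18] [ 548.  -182.5]
foot [218 145] [550.3 -84.2]
foot [226 144] [543.6 -83.3]
foot [233 149] [539.1 -77.7]
foot [236 148] [536.4 -77.9]
foot [240 140] [531.3 -83.5]
foot [232 111] [ 531. -108.]
foot [247 106] [ 518.2 -108.6]
foot [250 109] [ 516.5 -105.7]
foot [256 136] [517.4 -83.3]
foot [265 142] [511.4 -76.5]
foot [272 133] [503.9 -82.2]
foot [279 131] [497.9 -82.3]
foot [254  18] [ 496.1 -168.7]
foot [196  18] [ 537.9 -179.8]
foot [191  20] [ 542.  -179.5]
L -91.35 x at y=-100: 550.46 y=-60: 551.4 105
R -91.44 x at y=-100: 496.93 y=-60: 497.94 95
NL -91.44 x at y=-100: 530.52 y=-60: 531.52 21
NR -91.09 x at y=-100: 517.29 y=-60: 518.05 18
(235.52, 192.64) [534.1 -66.7]
(239, 195) [532.6 -64.8]
(263.5, 190.5) [518.  -63.7]
```

View pics/w3d.png

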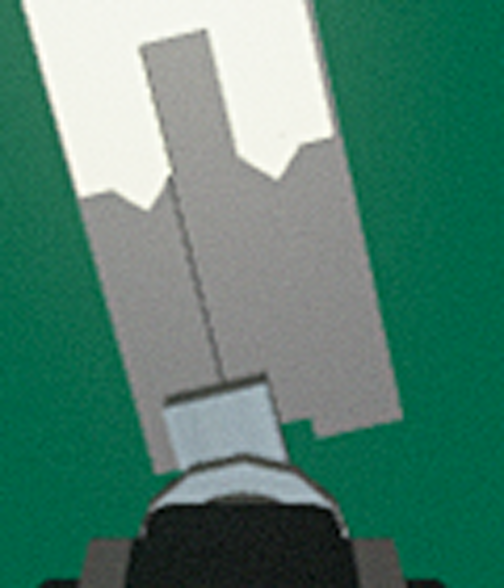

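```bash
python3 - <<'E'
from h import *
f=np.load("w3.npz"); c=cam(f,f); im=f["color"]; t=f["tool_pos"]*1000
b=im[...,0].astype(int)-im[...,2]; print(b[199,245:262:4], b[175,255],b[270,257])
# stem top
m=((im.min(2)>120)).astype(np.uint8); n,l,st,ce=cv2.connectedComponentsWithStats(m[255:285,240:275])
for a,e in zip(st,ce):
    if 80<a[4]<500: u=e+[240,255]; print("stem",a,u,(plane(c,u,t[2]/1000+.0283)*1000-t).round(2))
h=((b>12)&(im.max(2)>110)).astype(np.uint8); 
for v in range(188,212,2): 
    q=np.flatnonzero(h[v,225:290]); print(v,(q.min()+225,q.max()+225) if len(q) else None)
roi=h.copy(); roi[208:]=0; roi[:,:228]=0; roi[:,285:]=0
cs,_=cv2.findContours(roi,cv2.RETR_EXTERNAL,cv2.CHAIN_APPROX_NONE); k=max(cs,key=cv2.contourArea)[:,0]
def ln(P):
    vx,vy,x,y=cv2.fitLine(np.array(P,np.float32),cv2.DIST_HUBER,0,.01,.01).ravel(); return np.degrees(np.arctan2(vy,vx))%180,x,y
W=lambda K:[plane(c,u+0.,.112)[:2]*1000 for u in K]
left=[(min(q),v) for v in range(197,207) for q in [[u for u,vv in k if vv==v]] if q]
right=[(max(q),v) for v in range(193,206) for q in [[u for u,vv in k if vv==v]] if q]
top=[(u,min(q)) for u in range(241,262) for q in [[vv for uu,vv in k if uu==u]] if q]
for n,K in(("left",left),("right",right),("front",top)): print(n,ln(W(np.array(K))))
E
```

```text
[24 19 25 22 21] 2 21
stem [  6   6  23  20 368] [256.94293478 270.27717391] [ 0.28 -1.61 28.3 ]
188 (np.int64(230), np.int64(230))
190 (np.int64(230), np.int64(230))
192 (np.int64(231), np.int64(263))
194 (np.int64(231), np.int64(263))
196 (np.int64(241), np.int64(264))
198 (np.int64(232), np.int64(264))
200 (np.int64(233), np.int64(274))
202 (np.int64(234), np.int64(284))
204 (np.int64(234), np.int64(277))
206 (np.int64(235), np.int64(267))
208 (np.int64(235), np.int64(267))
210 (np.int64(236), np.int64(258))Traceback (most recent call last):
  File "<stdin>", line 19, in <module>
  File "<stdin>", line 14, in ln
cv2.error: OpenCV(4.12.0) /io/opencv/modules/imgproc/src/linefit.cpp:618: error: (-215:Assertion failed) npoints2 >= 0 || npoints3 >= 0 in function 'fitLine'
```

Emit:
carry_out(
  increments=[
    {"wx":0,"wy":0,"wz":-3,"tx":7.8,"ty":-0.7,"tz":25,"jaw":1},
    {"wx":0,"wy":0,"wz":-3,"tx":7.8,"ty":-0.7,"tz":50,"jaw":1},
    {"wx":0,"wy":0,"wz":-3,"tx":7.8,"ty":-0.7,"tz":68,"jaw":1},
    {"wx":0,"wy":0,"wz":-3,"tx":7.8,"ty":-0.7,"tz":75,"jaw":1},
    {"wx":0,"wy":0,"wz":-3,"tx":7.8,"ty":-0.7,"tz":75,"jaw":1},
    {"wx":0,"wy":0,"wz":-3,"tx":7.8,"ty":-0.7,"tz":75,"jaw":1},
  ],
)

```text
clock: 4.8
tool_pos: [0.5253, -0.0523, 0.0634]
eef_rot: [-0.0, -0.631, 0.776, 0.0]
ft_force: [0.1, 0.4, -2.6]
finger_gap: 0.0231
grip_force: 60.4
```

```bash
python3 - <<'E'
from h import *
f,s,c=look("wrist","w4"); print(s["clock"],s["tool_pos"],s["eef_rot"],s["ft_force"])
h=proj(c,[.525,-.060,.04]); print(h)
im=f["color"]; cv2.imwrite("pics/w4c.png",cv2.resize(im[60:240,180:340],None,fx=3.3,fy=3.3,interpolation=cv2.INTER_CUBIC))
E
```

```text
4.8 [ 0.52528675 -0.05226689  0.06336841] [-2.07573366e-05 -6.30541667e-01  7.76155396e-01  7.81868839e-05] [ 0.09269745  0.36102646 -2.64131785]
[255.89421169 211.31046914]
```

View pics/w4c.png

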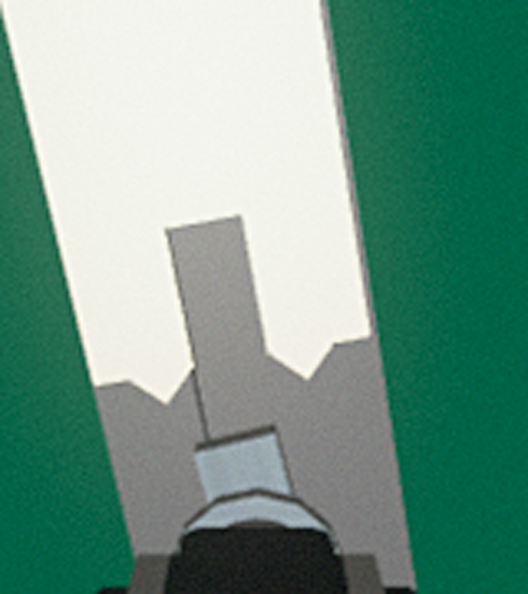

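Closer crop: notch end (166,229)–(241,216), head's front edge (195,450)–(275,432), slot's left lip line meets the head at (207,440).

```bash
python3 - <<'E'
from h import *
f=np.load("w4.npz"); c=cam(f,f); im=f["color"]; t=f["tool_pos"]*1000
px=lambda x,y:(x/3.3+180-.35,y/3.3+60-.35)
P=lambda x,y,z:plane(c,px(x,y),z)[:2]*1000
zt=t[2]/1000-.0327+.007
ang=lambda a,b:np.degrees(np.arctan2(*(b-a)[::-1])).round(2)
a,b=P(195,450,zt),P(275,432,zt); print("head front",a,b,ang(a,b),np.linalg.norm(a-b))
a2,b2=P(207,497,zt),P(291,488,zt); print("sides",ang(a,a2),ang(b,b2), a2,b2)
for n,p,q,z in(("nend",(166,229),(241,216),.026),("nL",(166,229),(193,370),.026),("nR",(241,216),(266,352),.026),("footL",(5,0),(95,385),.026),("lipL",(193,370),(207,438),.018),("tips",(165,402),(308,379),.026),("railL",(98,388),(133,550),.018),("railR",(374,340),(412,580),.018)):
    u,v=P(*p,z),P(*q,z); print(n,u.round(1),v.round(1),ang(u,v))
m=((im.min(2)>120)).astype(np.uint8); n,l,st,ce=cv2.connectedComponentsWithStats(m[255:285,240:275])
for g,e in zip(st,ce):
    if 80<g[4]<500: u=e+[240,255]; print("stem",u,(plane(c,u,t[2]/1000+.0283)*1000-t).round(2))
E
```

```text
head front [533.07047791 -70.60933329] [518.45793319 -70.99931377] -178.47 14.61774770769738
sides 90.71 93.64 [532.95578445 -61.37437546] [517.75648583 -59.97103871]
nend [ 530.4 -108.4] [ 516.9 -107.9] 177.87
nL [ 530.4 -108.4] [531.5 -82.1] 87.61
nR [ 516.9 -107.9] [517.5 -82.7] 88.48
footL [ 547.9 -150.6] [550. -83.] 88.19
lipL [532.4 -80.1] [532.8 -66. ] 88.39
tips [538.  -77.1] [510.9 -76. ] 177.66
railL [551.4 -80.4] [553.  -45.4] 87.28
railR [497.1 -78.8] [498.  -26.8] 88.94
stem [257.02710027 270.29539295] [ 0.36 -1.61 28.3 ]
```

Emit:
carry_out(
  increments=[
    {"wx":0,"wy":0,"wz":3,"tx":0,"ty":0.4,"tz":0,"jaw":1},
    {"wx":0,"wy":0,"wz":3,"tx":0,"ty":0.4,"tz":5,"jaw":1},
    {"wx":0,"wy":0,"wz":3,"tx":0,"ty":0.4,"tz":9,"jaw":1},
    {"wx":0,"wy":0,"wz":3,"tx":0,"ty":0.4,"tz":11,"jaw":1},
    {"wx":0,"wy":0,"wz":3,"tx":0,"ty":0.4,"tz":13,"jaw":1},
    {"wx":0,"wy":0,"wz":3,"tx":0,"ty":0.4,"tz":14,"jaw":1},
    {"wx":0,"wy":0,"wz":3,"tx":0,"ty":0.4,"tz":15,"jaw":1},
    {"wx":0,"wy":0,"wz":3,"tx":0,"ty":0.4,"tz":16,"jaw":1},
    {"wx":0,"wy":0,"wz":3,"tx":0,"ty":0.4,"tz":16,"jaw":1},
  ],
)

```text
clock: 5.6
tool_pos: [0.5246, -0.0531, 0.0468]
eef_rot: [-0.0, -0.609, 0.793, 0.0]
ft_force: [0.1, -0.6, -3.0]
finger_gap: 0.0228
grip_force: 60.6
```

Emit:
carry_out(
  increments=[
    {"wx":0,"wy":0,"wz":0,"tx":0,"ty":0,"tz":2,"jaw":1},
    {"wx":0,"wy":0,"wz":0,"tx":0,"ty":0,"tz":4,"jaw":1},
    {"wx":0,"wy":0,"wz":0,"tx":0,"ty":0,"tz":6,"jaw":1},
    {"wx":0,"wy":0,"wz":0,"tx":0,"ty":0,"tz":8,"jaw":1},
    {"wx":0,"wy":0,"wz":0,"tx":0,"ty":0,"tz":9,"jaw":1},
    {"wx":0,"wy":0,"wz":0,"tx":0,"ty":0,"tz":9,"jaw":1},
    {"wx":0,"wy":0,"wz":0,"tx":0,"ty":0,"tz":9,"jaw":1},
  ],
)

```text
clock: 6.18
tool_pos: [0.5246, -0.0531, 0.0379]
eef_rot: [-0.0, -0.609, 0.793, 0.0]
ft_force: [0.2, 0.5, -2.9]
finger_gap: 0.0227
grip_force: 60.6
```

```bash
python3 - <<'E'
from station import manip
s=manip.state(); print(s["tool_pos"],s["eef_rot"],s["ft_force"],s["moment"])
E
```

```text
[ 0.524637   -0.05311148  0.03789003] [-6.91271446e-05 -6.09375302e-01  7.92881916e-01  6.37297170e-05] [ 0.15679838  0.52172709 -2.86622613] [-0.04072332  0.03508157 -0.00043957]
```

Emit:
carry_out(
  increments=[
    {"wx":0,"wy":0,"wz":0,"tx":6,"ty":-1.4,"tz":0,"jaw":1},
    {"wx":0,"wy":0,"wz":0,"tx":12,"ty":-2.8,"tz":0,"jaw":1},
    {"wx":0,"wy":0,"wz":0,"tx":18,"ty":-4.3,"tz":0,"jaw":1},
    {"wx":0,"wy":0,"wz":0,"tx":23,"ty":-5.4,"tz":0,"jaw":1},
    {"wx":0,"wy":0,"wz":0,"tx":28,"ty":-6.6,"tz":0,"jaw":1},
    {"wx":0,"wy":0,"wz":0,"tx":32,"ty":-7.6,"tz":0,"jaw":1},
    {"wx":0,"wy":0,"wz":0,"tx":36,"ty":-8.5,"tz":0,"jaw":1},
    {"wx":0,"wy":0,"wz":0,"tx":40,"ty":-9.5,"tz":0,"jaw":1},
    {"wx":0,"wy":0,"wz":0,"tx":43,"ty":-10.2,"tz":0,"jaw":1},
    {"wx":0,"wy":0,"wz":0,"tx":44.8,"ty":-10.6,"tz":0,"jaw":1},
  ],
)

```text
clock: 7.02
tool_pos: [0.5234, -0.0996, 0.038]
eef_rot: [-0.0, -0.609, 0.793, -0.0]
ft_force: [0.4, 0.4, -3.3]
finger_gap: 0.0227
grip_force: 60.6
```

```bash
python3 - <<'E'
from h import *
f,s,c=look("wrist","w5"); t=s["tool_pos"]*1000
print(t,s["eef_rot"],s["ft_force"],s["moment"],s["joint_positions"][5])
im=f["color"]; m=((im.min(2)>120)).astype(np.uint8); n,l,st,ce=cv2.connectedComponentsWithStats(m[255:285,240:275])
for g,e in zip(st,ce):
    if 80<g[4]<500: u=e+[240,255]; print("stem",u,(plane(c,u,t[2]/1000+.0283)*1000).round(2))
cv2.imwrite("pics/w5c.png",cv2.resize(im[80:290,160:360],None,fx=2.8,fy=2.8,interpolation=cv2.INTER_CUBIC))
E
```

```text
[523.40188287 -99.6171949   37.9831775 ] [-2.21432418e-05 -6.09230748e-01  7.92992997e-01 -4.10202189e-05] [ 0.38175244  0.41052444 -3.29368414] [ 0.01087525  0.02430154 -0.02799982] -1.4982086841768105
stem [257.02710027 270.29539295] [ 523.64 -101.19   66.28]
```

View pics/w5c.png

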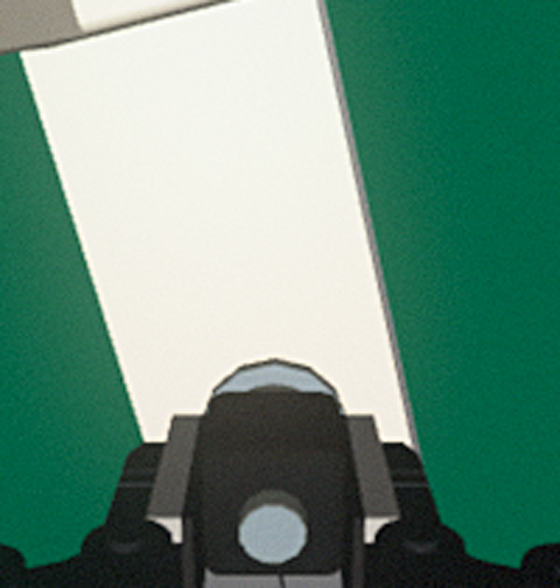

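The flange now rides over the white foot, with the head in the slot and the stem about 1.5 mm short of the seat. I'll feel for the notch's end.

Emit:
carry_out(
  increments=[
    {"wx":0,"wy":0,"wz":0,"tx":0.6,"ty":-0.1,"tz":0,"jaw":1},
    {"wx":0,"wy":0,"wz":0,"tx":1.2,"ty":-0.3,"tz":0,"jaw":1},
    {"wx":0,"wy":0,"wz":0,"tx":1.8,"ty":-0.4,"tz":0,"jaw":1},
    {"wx":0,"wy":0,"wz":0,"tx":2.2,"ty":-0.5,"tz":0,"jaw":1},
    {"wx":0,"wy":0,"wz":0,"tx":2.2,"ty":-0.5,"tz":0,"jaw":1},
  ],
)

```text
clock: 7.48
tool_pos: [0.5233, -0.1013, 0.038]
eef_rot: [0.0, -0.609, 0.793, -0.0]
ft_force: [-0.5, 0.1, -2.4]
finger_gap: 0.023
grip_force: 60.6
```

Emit:
carry_out(
  increments=[
    {"wx":0,"wy":0,"wz":0,"tx":0.6,"ty":-0.1,"tz":0,"jaw":1},
    {"wx":0,"wy":0,"wz":0,"tx":1.2,"ty":-0.3,"tz":0,"jaw":1},
    {"wx":0,"wy":0,"wz":0,"tx":1.6,"ty":-0.4,"tz":0,"jaw":1},
    {"wx":0,"wy":0,"wz":0,"tx":1.6,"ty":-0.4,"tz":0,"jaw":1},
    {"wx":0,"wy":0,"wz":0,"tx":1.6,"ty":-0.4,"tz":0,"jaw":1},
  ],
)

```text
clock: 7.9
tool_pos: [0.5233, -0.1024, 0.0379]
eef_rot: [0.0, -0.61, 0.793, 0.001]
ft_force: [0.3, 4.6, -3.0]
finger_gap: 0.0227
grip_force: 60.7
```

Contact felt: stem at the closed end of the notch. Turning clockwise, keeping the stem centred.

Emit:
carry_out(
  increments=[
    {"wx":0,"wy":0,"wz":0,"tx":-0.2,"ty":0,"tz":0,"jaw":1},
    {"wx":0,"wy":0,"wz":7,"tx":-0.3,"ty":-0.1,"tz":0,"jaw":1},
    {"wx":0,"wy":0,"wz":14,"tx":-0.3,"ty":-0.2,"tz":0,"jaw":1},
    {"wx":0,"wy":0,"wz":21,"tx":-0.2,"ty":-0.4,"tz":0,"jaw":1},
    {"wx":0,"wy":0,"wz":28,"tx":-0.2,"ty":-0.5,"tz":0,"jaw":1},
    {"wx":0,"wy":0,"wz":35,"tx":-0.1,"ty":-0.6,"tz":0,"jaw":1},
    {"wx":0,"wy":0,"wz":42,"tx":0,"ty":-0.7,"tz":0,"jaw":1},
    {"wx":0,"wy":0,"wz":49,"tx":0,"ty":-0.7,"tz":0,"jaw":1},
    {"wx":0,"wy":0,"wz":56,"tx":0.1,"ty":-0.8,"tz":0,"jaw":1},
    {"wx":0,"wy":0,"wz":56,"tx":0.1,"ty":-0.8,"tz":0,"jaw":1},
  ],
)

```text
clock: 8.73
tool_pos: [0.5245, -0.1036, 0.0382]
eef_rot: [0.0, -0.164, 0.986, -0.0]
ft_force: [2.3, 2.1, -2.2]
finger_gap: 0.0227
grip_force: 60.6
```

```bash
cat > st.py <<'E'
from h import *
from station import manip
s=manip.state(); a=s["eef_rot"]; y=R.as_matrix(quat(a))[:,1]
print("t",s["clock"],(s["tool_pos"]*1000).round(2),"psi",np.degrees(np.arctan2(y[1],y[0])).round(2),"F",s["ft_force"].round(2),"M",s["moment"].round(3),"j6",s["joint_positions"][5].round(3),"gap",round(s["finger_gap"]*1000,2))
E
python3 st.py
```

```text
t 8.7333 [ 524.51 -103.59   38.18] psi 108.91 F [ 2.3   2.14 -2.16] M [ 0.513 -0.294 -0.018] j6 -0.525 gap 22.67
```

Emit:
carry_out(
  increments=[
    {"wx":0,"wy":0,"wz":6,"tx":-0.4,"ty":0.1,"tz":0,"jaw":1},
    {"wx":0,"wy":0,"wz":12,"tx":-0.4,"ty":0,"tz":0,"jaw":1},
    {"wx":0,"wy":0,"wz":18,"tx":-0.3,"ty":-0.1,"tz":0,"jaw":1},
    {"wx":0,"wy":0,"wz":24,"tx":-0.3,"ty":-0.2,"tz":0,"jaw":1},
    {"wx":0,"wy":0,"wz":30,"tx":-0.2,"ty":-0.3,"tz":0,"jaw":1},
    {"wx":0,"wy":0,"wz":34,"tx":-0.2,"ty":-0.4,"tz":0,"jaw":1},
    {"wx":0,"wy":0,"wz":34,"tx":-0.2,"ty":-0.4,"tz":0,"jaw":1},
  ],
)

```text
clock: 9.32
tool_pos: [0.5243, -0.1044, 0.038]
eef_rot: [0.0, 0.129, 0.992, -0.001]
ft_force: [0.7, -0.2, -3.2]
finger_gap: 0.0232
grip_force: 60.6
```

```bash
python3 st.py
```

```text
t 9.3167 [ 524.32 -104.39   37.96] psi 75.15 F [ 0.7  -0.23 -3.17] M [-0.006  0.015  0.031] j6 0.064 gap 23.19
```

Emit:
carry_out(
  increments=[
    {"wx":0,"wy":0,"wz":4,"tx":0,"ty":-0.1,"tz":0.1,"jaw":1},
    {"wx":0,"wy":0,"wz":8,"tx":0,"ty":-0.1,"tz":0.2,"jaw":1},
    {"wx":0,"wy":0,"wz":12,"tx":0,"ty":-0.2,"tz":0.4,"jaw":1},
    {"wx":0,"wy":0,"wz":16,"tx":0,"ty":-0.2,"tz":0.6,"jaw":1},
    {"wx":0,"wy":0,"wz":16,"tx":0,"ty":-0.2,"tz":0.6,"jaw":1},
  ],
)

```text
clock: 9.73
tool_pos: [0.5242, -0.1044, 0.0374]
eef_rot: [0.0, 0.265, 0.964, -0.001]
ft_force: [-0.7, 0.1, -2.3]
finger_gap: 0.0227
grip_force: 60.6
```

```bash
python3 st.py
```

```text
t 9.7333 [ 524.18 -104.45   37.35] psi 59.22 F [-0.71  0.15 -2.29] M [-0.2    0.092  0.122] j6 0.341 gap 22.75
```

Emit:
carry_out(
  increments=[
    {"wx":0,"wy":0,"wz":4,"tx":0,"ty":0,"tz":0,"jaw":1},
    {"wx":0,"wy":0,"wz":8,"tx":0,"ty":-0.1,"tz":0,"jaw":1},
    {"wx":0,"wy":0,"wz":12,"tx":0,"ty":-0.2,"tz":0.2,"jaw":1},
    {"wx":0,"wy":0,"wz":16,"tx":0,"ty":-0.2,"tz":0.4,"jaw":1},
    {"wx":0,"wy":0,"wz":20,"tx":0,"ty":-0.2,"tz":0.6,"jaw":1},
    {"wx":0,"wy":0,"wz":20,"tx":0,"ty":-0.2,"tz":0.6,"jaw":1},
  ],
)

```text
clock: 10.23
tool_pos: [0.5236, -0.1048, 0.0364]
eef_rot: [-0.0, 0.429, 0.904, -0.001]
ft_force: [-1.5, -1.8, -4.4]
finger_gap: 0.023
grip_force: 60.4
```

```bash
python3 st.py
```

```text
t 10.2333 [ 523.65 -104.75   36.42] psi 39.25 F [-1.5  -1.79 -4.35] M [-0.57   0.244  0.157] j6 0.689 gap 23.03
```

Emit:
carry_out(
  increments=[
    {"wx":0,"wy":0,"wz":4,"tx":0,"ty":-0.2,"tz":0.3,"jaw":1},
    {"wx":0,"wy":0,"wz":8,"tx":0,"ty":-0.3,"tz":0.6,"jaw":1},
    {"wx":0,"wy":0,"wz":12,"tx":0,"ty":-0.4,"tz":0.8,"jaw":1},
    {"wx":0,"wy":0,"wz":16,"tx":0,"ty":-0.4,"tz":1.1,"jaw":1},
    {"wx":0,"wy":0,"wz":20,"tx":0,"ty":-0.4,"tz":1.3,"jaw":1},
    {"wx":0,"wy":0,"wz":20,"tx":0,"ty":-0.4,"tz":1.3,"jaw":1},
  ],
)

```text
clock: 10.73
tool_pos: [0.5236, -0.105, 0.0358]
eef_rot: [0.0, 0.579, 0.815, -0.001]
ft_force: [-3.3, -2.7, 0.6]
finger_gap: 0.0234
grip_force: 61.1
```

```bash
python3 st.py
```

```text
t 10.7333 [ 523.62 -104.98   35.83] psi 19.26 F [-3.31 -2.66  0.58] M [-0.586  0.676  0.102] j6 1.038 gap 23.39
```

Emit:
carry_out(
  increments=[
    {"wx":0,"wy":0,"wz":0,"tx":-0.2,"ty":-0.4,"tz":0,"jaw":1},
    {"wx":0,"wy":0,"wz":4,"tx":-0.3,"ty":-0.7,"tz":0.3,"jaw":1},
    {"wx":0,"wy":0,"wz":8,"tx":-0.3,"ty":-0.7,"tz":0.5,"jaw":1},
    {"wx":0,"wy":0,"wz":12,"tx":-0.3,"ty":-0.7,"tz":0.8,"jaw":1},
    {"wx":0,"wy":0,"wz":15,"tx":-0.3,"ty":-0.7,"tz":1,"jaw":1},
    {"wx":0,"wy":0,"wz":15,"tx":-0.3,"ty":-0.7,"tz":1,"jaw":1},
  ],
)

```text
clock: 11.23
tool_pos: [0.5234, -0.105, 0.0351]
eef_rot: [0.0, 0.68, 0.733, -0.0]
ft_force: [-2.5, -1.4, 5.7]
finger_gap: 0.023
grip_force: 61.6
```

```bash
python3 st.py
```

```text
t 11.2333 [ 523.39 -105.03   35.13] psi 4.24 F [-2.47 -1.4   5.68] M [-0.342  0.945  0.201] j6 1.299 gap 23.01
```

Emit:
carry_out(
  increments=[
    {"wx":0,"wy":0,"wz":4,"tx":0,"ty":-0.2,"tz":0,"jaw":1},
    {"wx":0,"wy":0,"wz":8,"tx":0,"ty":-0.3,"tz":0,"jaw":1},
    {"wx":0,"wy":0,"wz":12,"tx":0,"ty":-0.3,"tz":0.2,"jaw":1},
    {"wx":0,"wy":0,"wz":12,"tx":0,"ty":-0.3,"tz":0.2,"jaw":1},
  ],
)

```text
clock: 11.57
tool_pos: [0.523, -0.105, 0.0347]
eef_rot: [0.0, 0.753, 0.658, -0.0]
ft_force: [-3.0, -1.5, 4.1]
finger_gap: 0.0229
grip_force: 61.5
```

```bash
python3 st.py
```

```text
t 11.5667 [ 523.04 -104.96   34.67] psi -7.77 F [-3.04 -1.46  4.13] M [-0.346  0.915  0.2  ] j6 1.508 gap 22.86
```

Emit:
carry_out(
  increments=[
    {"wx":0,"wy":0,"wz":4,"tx":0,"ty":-0.2,"tz":0.1,"jaw":1},
    {"wx":0,"wy":0,"wz":8,"tx":0,"ty":-0.3,"tz":0.3,"jaw":1},
    {"wx":0,"wy":0,"wz":12,"tx":0,"ty":-0.3,"tz":0.5,"jaw":1},
    {"wx":0,"wy":0,"wz":15,"tx":0,"ty":-0.3,"tz":0.6,"jaw":1},
    {"wx":0,"wy":0,"wz":15,"tx":0,"ty":-0.3,"tz":0.6,"jaw":1},
  ],
)

```text
clock: 11.98
tool_pos: [0.5226, -0.1047, 0.034]
eef_rot: [0.0, 0.832, 0.554, -0.0]
ft_force: [-3.6, 0.1, 5.8]
finger_gap: 0.0227
grip_force: 61.6
```

```bash
python3 st.py
```

```text
t 11.9833 [ 522.61 -104.74   34.01] psi -22.7 F [-3.63  0.13  5.79] M [-0.19   1.041  0.317] j6 1.769 gap 22.69
```

Emit:
carry_out(
  increments=[
    {"wx":0,"wy":0,"wz":3,"tx":0,"ty":-0.2,"tz":-0.3,"jaw":1},
    {"wx":0,"wy":0,"wz":6,"tx":0,"ty":-0.3,"tz":-0.5,"jaw":1},
    {"wx":0,"wy":0,"wz":6,"tx":0,"ty":-0.3,"tz":-0.6,"jaw":1},
    {"wx":0,"wy":0,"wz":6,"tx":0,"ty":-0.3,"tz":-0.6,"jaw":1},
  ],
)

```text
clock: 12.32
tool_pos: [0.5224, -0.1046, 0.034]
eef_rot: [-0.0, 0.86, 0.51, -0.0]
ft_force: [-2.0, -0.5, -0.0]
finger_gap: 0.0229
grip_force: 60.9
```

```bash
python3 st.py
```

```text
t 12.3167 [ 522.39 -104.64   33.96] psi -28.64 F [-1.96 -0.49 -0.03] M [-0.304  0.531  0.309] j6 1.873 gap 22.94
```

Emit:
carry_out(
  increments=[
    {"wx":0,"wy":0,"wz":3,"tx":0,"ty":-0.1,"tz":0.1,"jaw":1},
    {"wx":0,"wy":0,"wz":7,"tx":0,"ty":-0.2,"tz":0.2,"jaw":1},
    {"wx":0,"wy":0,"wz":7,"tx":0,"ty":-0.2,"tz":0.2,"jaw":1},
    {"wx":0,"wy":0,"wz":7,"tx":0,"ty":-0.2,"tz":0.2,"jaw":1},
  ],
)

```text
clock: 12.65
tool_pos: [0.5222, -0.1045, 0.0337]
eef_rot: [-0.0, 0.89, 0.457, -0.0]
ft_force: [-1.5, -0.6, -2.1]
finger_gap: 0.0229
grip_force: 60.7
```

```bash
python3 st.py
```

```text
t 12.65 [ 522.19 -104.49   33.7 ] psi -35.67 F [-1.48 -0.57 -2.14] M [-0.24   0.386  0.367] j6 1.996 gap 22.91
```

Emit:
carry_out(
  increments=[
    {"wx":0,"wy":0,"wz":-4,"tx":0,"ty":0,"tz":0,"jaw":1},
    {"wx":0,"wy":0,"wz":-8,"tx":0,"ty":0,"tz":0,"jaw":1},
    {"wx":0,"wy":0,"wz":-12,"tx":0,"ty":0,"tz":0,"jaw":1},
    {"wx":0,"wy":0,"wz":-12,"tx":0,"ty":0,"tz":0,"jaw":1},
  ],
)

```text
clock: 12.98
tool_pos: [0.5225, -0.1047, 0.0338]
eef_rot: [0.0, 0.837, 0.547, -0.0]
ft_force: [0.6, -2.3, -4.1]
finger_gap: 0.0231
grip_force: 60.4
```

```bash
python3 st.py
```

```text
t 12.9833 [ 522.47 -104.72   33.76] psi -23.67 F [ 0.59 -2.33 -4.06] M [-0.46   0.145  0.01 ] j6 1.786 gap 23.06
```

Hub unwound with torque at zero. Release and retreat upward.

Emit:
carry_out(
  increments=[
    {"wx":0,"wy":0,"wz":0,"tx":0,"ty":0,"tz":0,"jaw":0.2},
    {"wx":0,"wy":0,"wz":0,"tx":0,"ty":0,"tz":0,"jaw":0},
    {"wx":0,"wy":0,"wz":0,"tx":0,"ty":0,"tz":0,"jaw":-0.2},
    {"wx":0,"wy":0,"wz":0,"tx":0,"ty":0,"tz":0,"jaw":-0.2},
    {"wx":0,"wy":0,"wz":0,"tx":0,"ty":0,"tz":-10,"jaw":-0.2},
    {"wx":0,"wy":0,"wz":0,"tx":0,"ty":0,"tz":-35,"jaw":-0.2},
    {"wx":0,"wy":0,"wz":0,"tx":0,"ty":0,"tz":-65,"jaw":-0.2},
    {"wx":0,"wy":0,"wz":0,"tx":0,"ty":0,"tz":-90,"jaw":-0.2},
    {"wx":0,"wy":0,"wz":0,"tx":0,"ty":0,"tz":-90,"jaw":-0.2},
    {"wx":0,"wy":0,"wz":0,"tx":0,"ty":0,"tz":-90,"jaw":-0.2},
  ],
)

```text
clock: 13.82
tool_pos: [0.5237, -0.1048, 0.1265]
eef_rot: [0.002, 0.838, 0.545, 0.002]
ft_force: [-1.3, 0.2, -0.1]
finger_gap: 0.051
grip_force: 0.0
```

```bash
python3 - <<'E'
from h import *
f,s,c=look("wrist","w6"); t=s["tool_pos"]*1000; im=f["color"]; print(t,s["ft_force"],s["finger_gap"])
m=((im.min(2)>120)).astype(np.uint8)
p=proj(c,[.5236,-.1035,.067]); print(p); u0,v0=p.astype(int)-20
n,l,st,ce=cv2.connectedComponentsWithStats(m[v0:v0+40,u0:u0+40])
for g,e in zip(st,ce):
    if 40<g[4]<900: u=e+[u0,v0]; print("stem",g,u,(plane(c,u,.067)*1000).round(2))
u,v=p.astype(int)
cv2.imwrite("pics/w6c.png",cv2.resize(im[v-90:v+70,u-90:u+90],None,fx=3.3,fy=3.3,interpolation=cv2.INTER_CUBIC))
E
```

```text
[ 523.65022898 -104.78663732  126.52693159] [-1.31444193  0.22147087 -0.06787449] 0.05104400578999566
[255.35850096 202.54940787]
stem [  0   0  36  40 657] [254.4414003  194.43987823] [525.49 -97.67  67.  ]
stem [  0   0  40  40 742] [254.29380054 208.25606469] [ 521.13 -107.17   67.  ]
stem [ 13   8  16  18 201] [255.45273632 199.63681592] [ 524.56 -101.52   67.  ]
```

View pics/w6c.png

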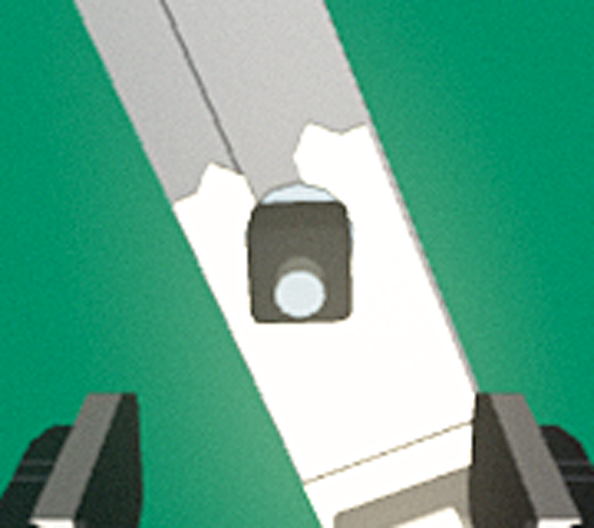

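The crop shows the nut clamped on the white foot at the end of the notch, with the stem top at (300,295). The gripper is open and clear. The stem measures about 2 mm from the seat.

```bash
python3 -c "
from station import manip
print(manip.finish_job())"
```

```text
the job is handed in; nothing more can be done
None
```

I handed the job in at about 14 s on the robot clock; no verdict came back. The bolt is in the slot about 2 mm from the seat, its head turned to the stops, the nut clamped at about 22 N by its torque reading, and the gripper is clear.

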